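# Unlock the ring-soap mould clamp

## Robot

A 6-joint arm with a two-finger parallel gripper is mounted at the origin on the work surface. World frame = base frame: x ahead of the robot, y to its left, z up, the work surface at z = 0. Lengths are in mm, angles in rad, forces in N, time in s.
With the tool pointing down it reaches from about 350 to 950 mm from the base axis. Payload 17.4 kg.
Tool frame: the origin (TCP) lies midway between the tips of the shut fingers; the grasp point (between the pads) lies 19 mm behind it (r.grip_depth is the distance from the TCP to the grasp point, in mm); z points along the fingers, y is the line along which they close (so a half turn about z gives the same grasp; the last joint's range is limited). The gripper opens to 93 mm and grips with 3 to 60 N. Pads are 15 mm wide; open, the fingers measure 128 mm over their backs; the gripper's body (75 mm by 188 mm) begins 65 mm behind the grasp point.
Start: joints at [1.261, 0.116, 1.442, -0, 1.584, -0.038], TCP at [181.222, 650.224, 218.646] pointing down, gripper open.
Joint ranges: [-2.83, 2.83], [-0.83, 2.19], [0.07, 2.5], [-1.14, 4.28], [0.01, 3], [-2.97, 2.97]. Speed limits (rad/s): [1.89, 1.89, 2.22, 3.14, 3.14, 3.14].

## Interface

Orientations are given as a rotation vector (axis times angle).
In Python, from workcell import get_obs, vision, job, r gives the robot as it stands. The module is installed in compiled form; this text tells all that it offers.
- The arm moves only by the tool send_rows, never from a script. Its arguments are lists of equal length, an entry for each row: "hand": the finger opening in m, from 0 to 0.093; "offset": the shift along the world's x, y, z in m, a list of three; "turn": the turn about the world's z in rad. In form: {"hand": [hand, ...], "offset": [[dx, dy, dz], ...], "turn": [turn, ...]}. A call has 1 to 12 rows; each row shifts and turns the commanded pose from where the row before left it; what a row does not reach is not made up. A row lasts 1/10 s, in which the tool goes at most 50 mm and 8.59 degrees, less where a joint would pass 70% of its speed; a pose out of reach is approached as far as the arm can. A call with a gripper value outside its range is refused whole. The fingers move at their own pace and stop on an object; the grip force is fixed at half the most. Time passes only in rows, so rows that do not move let the fingers close. It gives the time, the measured TCP pose, the force, the opening and the grip force at its end, in the units of the state.
- get_obs(): the state, without advancing time (a new reading comes with each control period).
- vision.capture(name): name is "scene" or "top" or "wrist"; returns (picture, depth): 400x640x3 uint8, red, green, blue; 400x640 float32, mm along the optical axis (not along the pixel's ray), 0 where there is no reading.
- vision.calibration(name): a dict with "fov_y" (degrees; the focal length in pixels is half the picture's height over the tangent of half this angle, whatever the lens; pixels are square), "cx", "cy" (the principal point, pixels), "rvec" (rotation vector, rad) and "tvec" (3), from world to camera coordinates, as OpenCV has them; the wrist camera has in their place "tool_from_camera" (4x4, takes a point from camera to tool coordinates, whose origin is the TCP and whose axes are the flange's). Camera axes: x right, y down, z forward; pixel columns grow to the right and rows downward; lengths in mm; the calibration is good to about 2 mm. A picture is of the moment at which its call begins: read the wrist's pose just before it. calibration takes no time and is no camera call.
- job.finish_job(): hands the job in; it is judged then, once.
The state is a dict: "time": time; "q": joint angles; "qd": joint speeds; "effort": joint torques, N m; "tool_pos": TCP position; "tcp_rot": TCP orientation; "ft_force": force on the tool from outside, world axes, zero at the start; "torque": the same for the moment, N m; "width": opening from 0.0 (shut) to 1.0 (fully open); "grasp_force": force on a finger pad.
Only numpy, scipy, OpenCV 4.12 (cv2) and the standard library are available. Lean on these libraries where they do the work, as an engineer would, in place of code of your own. Each camera call takes 0.05 s, during which the arm holds its last target. There are 200 camera calls.

## Task

Of the two mould clamps on the soap bench, unlock the one whose mould holds the ring-shaped soaps (white round core in the middle of each): swing both of its levers fully open so the mould can be lifted out. The two levers are interlocked, so throw the free one first and the blocked one only after it. Leave the clamp with the full-disc soaps alone.

Things in the scene. Friction and masses are not known exactly. Their poses are not given: they have to be found in the camera images.
- ring_clamp: Clamp to unlock, told by the two ring soaps (68 mm olive ring, 36 mm white core) in its white mould (top 40 mm above bench). Fixed wooden plate 210 x 220 x 12 mm with two flat dark steel levers, 43-53 mm above bench, on upright pivots, each with an upright black knob, 22 mm across, 53-85 mm above bench. Origin: plate's centre, on bench; at zero yaw x points away from robot, y left.
- catch (a joint): Ring clamp's small L-shaped catch lever, rad: 0 closed, 1.2 open (stop). Pivot (-30, 47) mm in clamp frame. Knob 50 mm from pivot: +y of it at 0, turning counterclockwise (seen from above) towards clamp -x. Closed, its other leg (nose) points +x and ends 2 mm in front of the main bar's free end, blocking it. Always free: 2 N at the knob; stays where left.
- main (a joint): Ring clamp's main lever, straight 150 x 22 mm bar across the mould, rad: 0 closed, 1.2 open (stop). Pivot (40, -85) mm in clamp frame. Knob 95 mm from pivot: +y of it at 0, turning counterclockwise (seen from above) towards clamp -x. Blocked after about 1 degree while the catch is closed, free once it is open: 1.5 N at the knob; stays where left.
- disc_clamp: The other clamp, to be left alone: same build, size, levers and frame as ring_clamp, also locked, but its mould holds two full-disc soaps (68 mm olive discs, no white core). The two clamps stand side by side, about 0.4 m apart, either one on the left.

How it is judged (in metres and radians):
On the way:
1. the catch lever is fully open while the main lever is still closed (value of joint catch above 1 rad and value of joint main below 0.15 rad), for 0.2 s.
At the end, for the whole second after the job is handed in: Both levers of the ring-soap clamp stand open, each more than 1.0 rad (stop at 1.2 rad), at rest (value of joint each of catch, main above 1 rad and velocity of joint catch between -0.05 and 0.05 rad/s and velocity of joint main between -0.05 and 0.05 rad/s); the robot touches nothing.
It fails at once if the disc-soap clamp or its levers are pushed (more than 3 N) (contact force between any of the fingers, the arm and disc_clamp above 3 N).
It also fails if it takes over 48 s, if anything falls off the work surface, if the arm or the gripper's body presses on something with over 40 N, if the wrist force passes 120 N, or if a joint passes its speed limit or range.

## Working session

There is one attempt and no reset: what is moved stays moved. The work goes in short steps, Python scripts to look and compute and a tool call to move; the robot and the scene stay as the last step left them, time stands still between calls to the robot, and variables do not carry over. Pictures are saved under pics/ and viewed, at most 10 in all, crops included, and the job is handed in when it is done.

Besides the shell and the picture viewer there is one more tool, called after "Request:" in YAML: its name, and indented under it one key for each argument. send_rows: Moves the arm, as the interface text tells. Its arguments: {"type":"object","properties":{"hand":{"type":"array","items":{"type":"number"}},"offset":{"type":"array","items":{"type":"array","items":{"type":"number"}}},"turn":{"type":"array","items":{"type":"number"}}},"required":["hand","offset","turn"]}

```bash
mkdir -p pics; cat > h.py <<'E'
import numpy as np, cv2
from workcell import get_obs, vision, job, r
def K(c): 
    f=200/np.tan(np.radians(c["fov_y"])/2); return f,c["cx"],c["cy"]
def world(name,depth,obs=None):
    c=vision.calibration(name); f,cx,cy=K(c)
    v,u=np.mgrid[0:400,0:640]; P=np.stack([(u-cx)/f*depth,(v-cy)/f*depth,depth],-1)
    if name=="wrist":
        T=np.array(c["tool_from_camera"]); P=P@T[:3,:3].T+T[:3,3]
        R=cv2.Rodrigues(np.array(obs["tcp_rot"],float))[0]; return P@R.T+np.array(obs["tool_pos"])
    R=cv2.Rodrigues(np.array(c["rvec"],float))[0]; return (P-np.array(c["tvec"]).ravel())@R
E
python3 - <<'E'
from h import *
p,d=vision.capture("top"); np.savez("top.npz",p=p,d=d)
cv2.imwrite("pics/top.png",p[:,:,::-1])
print(vision.calibration("top"), get_obs())
W=world("top",d); print(W[::80,::80].round().tolist())
E
```

```text
{'fov_y': 44.87760864112273, 'cx': 320.63648257369545, 'cy': 194.2241540237132, 'rvec': array([ 2.09758504, -2.15226813,  0.1203781 ]), 'tvec': array([ 11.69312253, 576.97564067, 881.32069082])} {'time': 0.05, 'q': array([ 1.26118416e+00,  1.16459951e-01,  1.44227233e+00, -1.21248237e-05,
        1.58397424e+00, -3.77990068e-02]), 'qd': array([-4.33758206e-05,  3.86296545e-04, -2.35350779e-03, -8.79265353e-04,
       -2.00054711e-03, -1.00517441e-03]), 'effort': array([ 2.69822980e-03, -7.23598838e+01, -6.24512100e+01,  7.82352663e-02,
        2.31590238e-02, -2.76622961e-05]), 'tool_pos': array([181.17274907, 650.02173534, 217.91834421]), 'tcp_rot': array([-4.25625660e-01, -3.11244433e+00,  1.72650692e-03]), 'ft_force': array([0.27072431, 0.83682347, 0.1205529 ]), 'torque': array([-0.04355017, -0.03864807,  0.00145698]), 'grasp_force': 0.0, 'width': 0.9951532242000859}
[[[1507.0, 1269.0, -757.0], [1487.0, 942.0, -748.0], [1479.0, 631.0, -758.0], [1461.0, 318.0, -752.0], [1443.0, 11.0, -746.0], [1430.0, -291.0, -749.0], [1417.0, -588.0, -749.0], [979.0, -510.0, 1.0]], [[850.0, 678.0, -1.0], [821.0, 474.0, 53.0], [815.0, 311.0, 52.0], [830.0, 162.0, 0.0], [813.0, -7.0, 26.0], [806.0, -167.0, 28.0], [811.0, -333.0, 0.0], [805.0, -494.0, -1.0]], [[668.0, 643.0, 29.0], [669.0, 493.0, 2.0], [664.0, 326.0, 1.0], [650.0, 153.0, 40.0], [654.0, -2.0, 0.0], [639.0, -157.0, 43.0], [643.0, -321.0, 3.0], [639.0, -479.0, -2.0]], [[509.0, 650.0, 1.0], [505.0, 486.0, -1.0], [500.0, 317.0, 13.0], [496.0, 158.0, 12.0], [491.0, 1.0, 24.0], [488.0, -154.0, 11.0], [485.0, -310.0, -0.0], [479.0, -446.0, 38.0]], [[351.0, 639.0, -1.0], [348.0, 474.0, 5.0], [345.0, 317.0, 1.0], [342.0, 160.0, 1.0], [339.0, 5.0, 3.0], [336.0, -148.0, -2.0], [333.0, -300.0, -2.0], [330.0, -449.0, -1.0]]]
```

View pics/top.png

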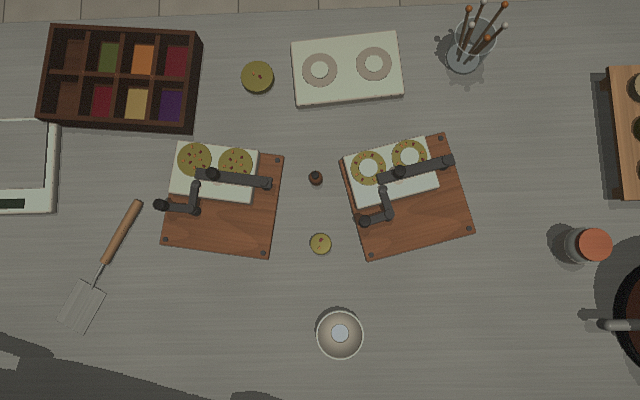

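The top view shows the ring clamp on the right (plate centre about (407,197) px, catch knob (363,222), main knob (400,172)), with the disc clamp on the left. Next I'll locate the knobs and the plate by depth.

```bash
python3 - <<'E'
from h import *
z=np.load("top.npz"); W=world("top",z["d"]); 
v,u=np.mgrid[0:400,0:640]
roi=(u>335)&(u<480)&(v>125)&(v<268)
m=(roi&(W[...,2]>66)&(W[...,2]<100)).astype(np.uint8)
n,l,s,c=cv2.connectedComponentsWithStats(m)
for i in range(1,n):
    P=W[l==i]; print(s[i],c[i],P.mean(0).round(1),P.min(0).round(),P.max(0).round())
m=roi&(W[...,2]>5)&(W[...,2]<20)
rect=cv2.minAreaRect(W[roi&(W[...,2]>5)][:,:2].astype(np.float32)); print(rect)
# fit from knobs: catch closed knob (-30,97), main knob (40,10)
P=W[m]; print(len(P),P.min(0),P.max(0))
E
```

```text
[393 165  13  13 130] [399.03076923 171.14615385] [ 609.6 -149.    83.2] [ 601. -160.   67.] [ 621. -139.   90.]
[359 215  12  13 122] [364.3442623  220.93442623] [519.9 -82.4  84.1] [510. -93.  71.] [531. -73.  88.]
((575.2957763671875, -171.30072021484375), (272.8401794433594, 277.5315246582031), 89.65392303466797)
6584 [ 436.09932497 -308.50407472    5.00885003] [713.7742112  -35.09262608  19.89658615]
```

Request:
send_rows:
  hand: [0.05, 0.05, 0.05, 0.05, 0.05, 0.05, 0.05, 0.05, 0.05, 0.05, 0.05, 0.05]
  offset:
    - [0.02, -0.043, 0]
    - [0.02, -0.043, 0]
    - [0.02, -0.043, 0]
    - [0.02, -0.043, 0]
    - [0.02, -0.043, 0]
    - [0.02, -0.043, 0]
    - [0.02, -0.043, 0]
    - [0.02, -0.043, 0]
    - [0.02, -0.043, 0]
    - [0.02, -0.043, 0]
    - [0.02, -0.043, 0]
    - [0.02, -0.043, 0]
  turn: [-0.061, -0.061, -0.061, -0.061, -0.061, -0.061, -0.061, -0.061, -0.061, -0.061, -0.061, -0.061]

```text
time: 1.25
tool_pos: [421.4, 132.3, 218.6]
tcp_rot: [1.515, 2.752, 0.0]
ft_force: [1.3, 1.1, -0.0]
width: 0.538
grasp_force: 0.0
```

Request:
send_rows:
  hand: [0.05, 0.05, 0.05, 0.05, 0.05, 0.05, 0.05]
  offset:
    - [0.02, -0.043, 0]
    - [0.02, -0.043, 0]
    - [0.02, -0.043, 0]
    - [0.02, -0.043, 0]
    - [0.02, -0.043, 0]
    - [0, 0, 0]
    - [0, 0, 0]
  turn: [-0.061, -0.061, -0.061, -0.061, -0.061, 0, 0]

```text
time: 1.95
tool_pos: [521.1, -81.4, 217.9]
tcp_rot: [-1.913, -2.49, 0.001]
ft_force: [-0.2, -1.1, -0.6]
width: 0.541
grasp_force: 0.0
```

```bash
python3 - <<'E'
from h import *
o=get_obs(); p,d=vision.capture("wrist"); W=world("wrist",d,o); cv2.imwrite("pics/w1.png",p[:,:,::-1])
m=((d>0)&(W[...,2]>66)&(W[...,2]<100)).astype(np.uint8)
n,l,s,c=cv2.connectedComponentsWithStats(m)
for i in range(1,n):
    if s[i][4]>60:
        P=W[l==i]; T=P[P[:,2]>82]; print(s[i],c[i].round(),P.mean(0).round(1),np.array(cv2.minEnclosingCircle(T[:,:2].astype(np.float32))[0]) if len(T) else 0)
print(o["tool_pos"])
E
```

```text
[312 180  19  22 335] [321. 190.] [521.6 -82.3  83.5] [521.96697998 -84.0188446 ]
[521.0760944  -81.42416103 217.86439852]
```

View pics/w1.png

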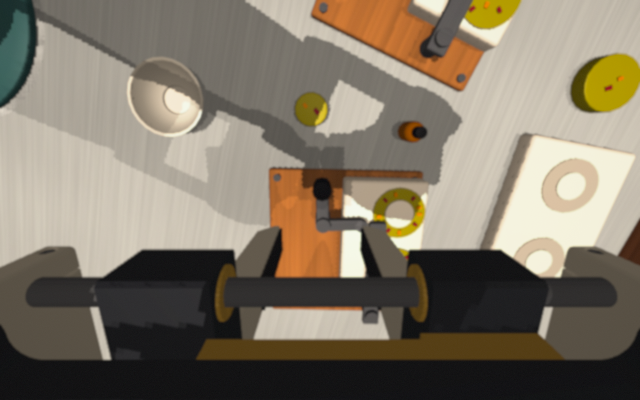

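The wrist view shows the catch knob at (322,190) px, which puts it near (521.5,-83) mm. That agrees with the top view, so I'll go down around it.

Request:
send_rows:
  hand: [0.05, 0.05, 0.05, 0.05, 0.05, 0.028, 0.028, 0.028, 0.028]
  offset:
    - [0, -0.001, -0.04]
    - [0, 0, -0.04]
    - [0, 0, -0.04]
    - [0, 0, -0.038]
    - [0, 0, 0]
    - [0, 0, 0]
    - [0, 0, 0]
    - [0, 0, 0]
    - [0, 0, 0]
  turn: [0, 0, 0, 0, 0, 0, 0, 0, 0]

```text
time: 2.9
tool_pos: [521.8, -81.8, 62.1]
tcp_rot: [1.911, 2.491, 0.001]
ft_force: [0.2, 0.3, 0.0]
width: 0.309
grasp_force: 0.0
```

```bash
python3 -c "
import numpy as np
for R in(50,95):
    t=np.radians(104.7)+np.arange(14)*.1
    print(np.diff(np.c_[np.cos(t),np.sin(t)]*R,axis=0).round(1).tolist())"
```

```text
[[-4.8, -1.5], [-4.6, -2.0], [-4.4, -2.4], [-4.1, -2.8], [-3.8, -3.2], [-3.5, -3.6], [-3.1, -3.9], [-2.7, -4.2], [-2.2, -4.5], [-1.8, -4.7], [-1.3, -4.8], [-0.8, -4.9], [-0.3, -5.0]]
[[-9.1, -2.9], [-8.7, -3.8], [-8.3, -4.6], [-7.8, -5.4], [-7.2, -6.2], [-6.6, -6.9], [-5.9, -7.5], [-5.1, -8.0], [-4.3, -8.5], [-3.4, -8.9], [-2.5, -9.2], [-1.6, -9.4], [-0.6, -9.5]]
```

Request:
send_rows:
  hand: [0.028, 0.028, 0.028, 0.028, 0.028, 0.028, 0.028, 0.028, 0.028, 0.028, 0.028, 0.028]
  offset:
    - [-0.0048, -0.0015, 0]
    - [-0.0046, -0.002, 0]
    - [-0.0044, -0.0024, 0]
    - [-0.0041, -0.0028, 0]
    - [-0.0038, -0.0032, 0]
    - [-0.0035, -0.0036, 0]
    - [-0.0031, -0.0039, 0]
    - [-0.0027, -0.0042, 0]
    - [-0.0022, -0.0045, 0]
    - [-0.0018, -0.0047, 0]
    - [-0.0013, -0.0048, 0]
    - [0, 0, 0]
  turn: [0.1, 0.1, 0.1, 0.1, 0.1, 0.1, 0.1, 0.1, 0.1, 0.1, 0.1, 0]

```text
time: 4.1
tool_pos: [485.1, -119.8, 61.4]
tcp_rot: [0.325, 3.124, -0.0]
ft_force: [0.1, 0.0, 0.2]
width: 0.305
grasp_force: 0.0
```

Request:
send_rows:
  hand: [0.028, 0.028]
  offset:
    - [-0.0008, -0.0049, 0]
    - [0, -0.002, 0]
  turn: [0.1, 0]

```text
time: 4.3
tool_pos: [484.2, -126.2, 61.1]
tcp_rot: [0.172, 3.137, 0.0]
ft_force: [-0.9, 2.9, 2.0]
width: 0.301
grasp_force: 1.3
```

Request:
send_rows:
  hand: [0.028, 0.028, 0.028, 0.05, 0.05, 0.05, 0.05, 0.05, 0.05, 0.05]
  offset:
    - [0, -0.003, 0]
    - [0, 0, 0]
    - [0, 0.003, 0]
    - [0, 0, 0]
    - [0, 0, 0]
    - [0, 0, 0]
    - [0, 0, 0.04]
    - [0, 0, 0.04]
    - [0, 0, 0.04]
    - [0, 0, 0.04]
  turn: [0, 0, 0, 0, 0, 0, 0, 0, 0, 0]

```text
time: 5.3
tool_pos: [483.9, -126.4, 222.3]
tcp_rot: [0.173, 3.137, -0.0]
ft_force: [0.5, -0.0, 0.2]
width: 0.539
grasp_force: 0.0
```

Request:
send_rows:
  hand: [0.05, 0.05, 0.05, 0.05, 0.05, 0.05, 0.05, 0.05, 0.05, 0.05]
  offset:
    - [0.016, -0.003, 0]
    - [0.016, -0.003, 0]
    - [0.016, -0.003, 0]
    - [0.016, -0.003, 0]
    - [0.016, -0.003, 0]
    - [0.016, -0.003, 0]
    - [0.016, -0.003, 0]
    - [0.016, -0.003, 0]
    - [0, 0, 0]
    - [0, 0, 0]
  turn: [-0.149, -0.149, -0.149, -0.149, -0.149, -0.149, -0.149, -0.149, 0, 0]

```text
time: 6.3
tool_pos: [611.8, -150.3, 220.3]
tcp_rot: [-1.897, -2.503, 0.001]
ft_force: [0.0, 0.9, -0.6]
width: 0.536
grasp_force: 0.0
```

```bash
cat > w.py <<'E'
from h import *
import sys
o=get_obs(); p,d=vision.capture("wrist"); W=world("wrist",d,o); cv2.imwrite("pics/%s.png"%sys.argv[1],p[:,:,::-1])
m=((d>0)&(W[...,2]>66)&(W[...,2]<100)).astype(np.uint8)
n,l,s,c=cv2.connectedComponentsWithStats(m)
for i in range(1,n):
    if s[i][4]>60:
        P=W[l==i]; print(s[i],c[i].round(),P.mean(0).round(1))
print(o["tool_pos"],o["tcp_rot"],o["ft_force"])
E
python3 w.py w2
```

```text
[204 126  26  21 429] [216. 135.] [ 488.8 -124.4   82.7]
[312 178  20  22 330] [321. 189.] [ 612.2 -149.8   83.4]
[ 611.82709895 -150.33677961  220.25895815] [-1.89717359e+00 -2.50314639e+00  6.25076125e-04] [ 0.00234895  0.87329497 -0.56543609]
```

View pics/w2.png

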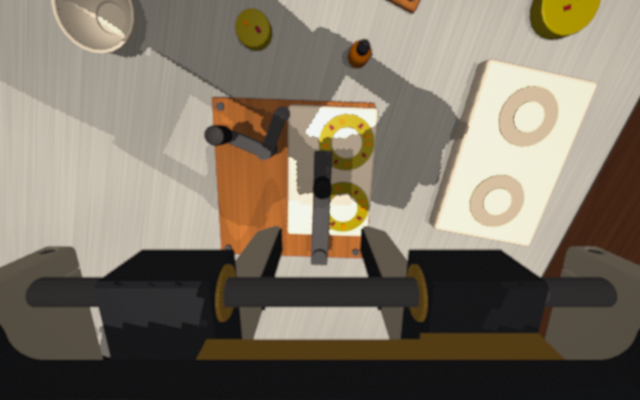

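The wrist view shows the catch swung open (knob at (216,135) px, near its stop) and the main bar still closed, with its knob at (322,188) directly under the tool. I'll go down and swing it.

Request:
send_rows:
  hand: [0.05, 0.05, 0.05, 0.05, 0.05, 0.028, 0.028, 0.028, 0.028]
  offset:
    - [0, 0, -0.04]
    - [0, 0, -0.04]
    - [0, 0, -0.04]
    - [0, 0, -0.04]
    - [0, 0, 0]
    - [0, 0, 0]
    - [0, 0, 0]
    - [0, 0, 0]
    - [0, 0, 0]
  turn: [0, 0, 0, 0, 0, 0, 0, 0, 0]

```text
time: 7.25
tool_pos: [612.7, -150.4, 62.3]
tcp_rot: [1.901, 2.499, 0.001]
ft_force: [-0.2, 0.0, 0.5]
width: 0.307
grasp_force: 0.0
```

Request:
send_rows:
  hand: [0.028, 0.028, 0.028, 0.028, 0.028, 0.028]
  offset:
    - [-0.0091, -0.0029, 0]
    - [-0.0087, -0.0038, 0]
    - [-0.0083, -0.0046, 0]
    - [-0.0078, -0.0054, 0]
    - [-0.0072, -0.0062, 0]
    - [0, 0, 0]
  turn: [0.1, 0.1, 0.1, 0.1, 0.1, 0]

```text
time: 7.85
tool_pos: [570.8, -173.7, 61.4]
tcp_rot: [1.222, 2.893, -0.0]
ft_force: [-0.2, -0.4, -0.2]
width: 0.3
grasp_force: 0.0
```

Request:
send_rows:
  hand: [0.028, 0.028, 0.028, 0.028, 0.028, 0.028, 0.028, 0.028, 0.028]
  offset:
    - [-0.0066, -0.0069, 0]
    - [-0.0059, -0.0075, 0]
    - [-0.0051, -0.008, 0]
    - [-0.0043, -0.0085, 0]
    - [-0.0034, -0.0089, 0]
    - [-0.0025, -0.0092, 0]
    - [-0.0016, -0.0094, 0]
    - [0, -0.003, 0]
    - [0, -0.001, 0]
  turn: [0.1, 0.1, 0.1, 0.1, 0.1, 0.1, 0.1, 0, 0]

```text
time: 8.75
tool_pos: [541.6, -233.6, 61.0]
tcp_rot: [-0.165, -3.136, -0.007]
ft_force: [-6.0, 21.9, 7.9]
width: 0.302
grasp_force: 10.9
```

Request:
send_rows:
  hand: [0.028, 0.05, 0.05, 0.05, 0.05, 0.05, 0.05, 0.05, 0.05]
  offset:
    - [0, 0.003, 0]
    - [0, 0, 0]
    - [0, 0, 0]
    - [0, 0, 0]
    - [0, 0, 0.04]
    - [0, 0, 0.04]
    - [0, 0, 0.04]
    - [0, 0, 0.04]
    - [0, 0, 0]
  turn: [0, 0, 0, 0, 0, 0, 0, 0, 0]

```text
time: 9.65
tool_pos: [543.0, -233.4, 226.9]
tcp_rot: [0.159, 3.13, -0.005]
ft_force: [0.5, 0.4, -0.6]
width: 0.541
grasp_force: 0.0
```

```bash
python3 w.py w3
```

```text
[   0    0   52   24 1045] [23. 10.] [ 335.3 -510.6   76.2]
[ 0 37  4 39 89] [ 1. 58.] [ 371.7 -559.9   67.3]
[  79  114   55   58 1630] [111. 141.] [ 469.2 -456.9   82.8]
[403 116  25  21 409] [415. 126.] [ 486.8 -127.6   82.9]
[315 174  19  21 315] [324. 184.] [ 540.1 -231.    83.7]
[  0 236  45  31 828] [ 18. 248.] [ 584.5 -617.5   76.6]
[ 543.04618148 -233.37209984  226.90575766] [ 0.15938837  3.13014609 -0.00501802] [ 0.47000946  0.44483858 -0.57633507]
```

View pics/w3.png

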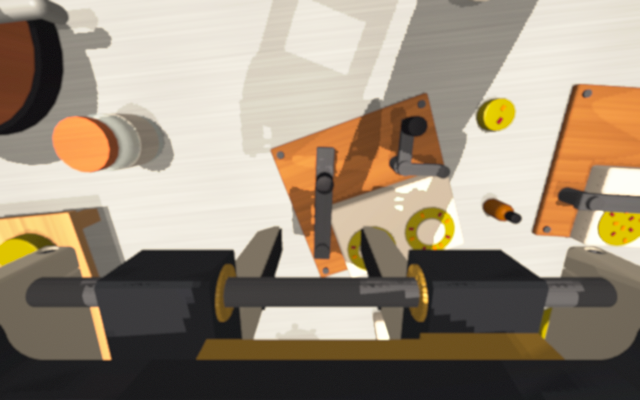

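The wrist view shows both levers open: main knob at (324,183) px, about (540,-231) mm, and catch knob at (415,126), about (487,-127) mm. Both match the 1.2 rad stops, and the tool is clear.

```bash
python3 -c "
from h import *
print(job.finish_job())"
```

```text
the job is handed in; nothing more can be done
None
```

I opened both levers of the ring-soap clamp to about their 1.2 rad stops, catch first and then main, left the disc-soap clamp untouched, and handed the job in at about 10 s; no verdict came back.

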